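Lock the keeper into the coffee-corner rail

TASK

Take the keeper from the tray and, in the open stretch of the counter rail between the capsule rack and the round post, put its nut through the slot, press it down against the spring inside and twist it a quarter turn so that its two grooves rise and catch the rail's lips. Then slide it along, still caught, until it bears firmly against the capsule rack so the rack cannot creep, and let go. Be gentle with it throughout: never ram it against the rail, the spring's stop or the rack, and leave everything else where it stands.

Things in the scene. Friction and masses are not known exactly. Their poses are not given: they have to be found in the camera images.
- keeper_mid (a point): The keeper, loose, steel and grey, about 110 g, stands upright on the tray, 60 mm high. This point: on its axis, 30 mm above its underside; z up. Top: a grip bar 14 mm thick (x), 40 mm long (y), from 28 to 60 mm above the underside; pinch it across its 14 mm. Below: round stem 15 mm thick, then the nut (see keeper_nut). The grip stands across the nut's length. Half a turn about z is all the same.
- keeper_nut (a point): Centre of the keeper's underside, same axes. The nut: 34 mm long (x), 17.5 wide (y), 7 thick, with a ridge 2.5 mm wide and 3.5 mm high across the top of each end (ridge tops 10.5 mm above the underside). Between each ridge and the stem lies a groove 7 mm wide.
- rail_slot (a point): The rail: aluminium lipped channel, 280 mm long (y), 46 wide (x), 34 high, open on top, screwed through oversize holes to a dark base plate. This point belongs to the plate: above its middle, level with the rail's top face; z up. The rail is parallel to y, but its slot can lie up to 3.5 mm to either side (x) of this point. Slot 20 mm wide; the nut enters only lengthwise (keeper x along y), 1.25 mm play each side.
- rail_lips (a point): 8 mm below rail_slot: level of the lower end of the rail lips' turned-down edges (2.5 mm thick; inside the channel is 38 mm wide). The nut can be turned, either way, with its underside 18.5 mm or more below the top face. Turned across (keeper x along rail x) and let rise, it catches: underside 15 mm below the top face. It then slides with 2 to 10 N of friction. Over 30 N between keeper and rail is too much.
- rail_floor (a point): 34 mm below rail_slot: level of the rail's underside. In the channel lies a spring strip, full length: its top at rest is 7.5 to 12.5 mm below the rail's top face (differs each time, not measured). Pressed down, it pushes back with 3 N at first and 0.5 N more per mm, and meets a hard stop 13.5 mm down (about 10 N). Ramming on beyond that, over 25 N, is too much.
- rack_foot (a point): Capsule rack: a black saddle block fixed to the base plate over the rail, towards one end (which end and how far varies), 66 mm across (x), 40 along the rail (y), rising 42 above the rail's top face, a capsule sunk in its top. This point: centre of the part above the rail. With the keeper caught (grip along the rail) and touching it, their axes are 40 mm apart along the rail. About 5 N of push is plenty, over 20 N too much.
- post: Round steel hook post on a saddle 66 x 30 mm (x, y) over the rail near its other end, fixed, 44 mm high; origin on its axis, level with the rail's top face. Not used.
- tray: Black service tray, fixed, 200 x 280 mm (x, y), rim 11 mm high, inside floor 6 mm above the counter; origin at the centre of its underside.
- mug_a: Bystander: white mug standing on the tray, 76 mm across, 85 high; origin at its underside. Leave alone.
- mug_b: Bystander: second white mug on the tray, the same size; origin at its underside. Leave alone.
- capsule_a: Bystander: copper-coloured coffee capsule on the tray, 37 mm across, 26 high; origin at its underside. Leave alone.
- capsule_b: Bystander: another capsule, on the counter; origin at its underside. Leave alone.
- spoon: Bystander: steel spoon, 140 mm long, on the counter. Leave alone.
Not all that is in view belongs to the job. What is shaped like the part that bears keeper_mid but pink or red is not meant.

How it is judged:
By the outcome, as a careful person would: the job done as asked, in the order asked, and still so for the second after the job is handed in, with the robot touching nothing.
It also fails if it takes over 67 s, if anything falls off the work surface, if the arm or the gripper's body presses on something with over 40 N, if the wrist force passes 120 N, or if a joint passes its speed limit or range.

ROBOT

A 6-joint arm with a two-finger parallel gripper is mounted at the origin on the work surface. World frame = base frame: x ahead of the robot, y to its left, z up, the work surface at z = 0. Lengths are in mm, angles in rad, forces in N, time in s.
With the tool pointing down it reaches from about 350 to 725 mm from the base axis. Payload 6 kg.
Tool frame: the origin (TCP) lies midway between the tips of the shut fingers; the grasp point (between the pads) lies 19 mm behind it; z points along the fingers, y is the line along which they close (so a half turn about z gives the same grasp; the last joint's range is limited). The gripper opens to 85 mm and grips with 20 to 120 N. Pads are 22 mm wide; open, the fingers measure 114 mm over their backs; the gripper's body (76 mm by 85 mm) begins 54 mm behind the grasp point. The pads swing forward as they close: fully open they stand 13 mm farther back than shut.
Start: joints at [-0.944, 0.04, 0.085, 0, -1.615, -0.334], TCP at [173.19, -574.438, 231.261] pointing down, gripper open.
Joint ranges: [-2.56, 2.56], [-1.29, 2.01], [-1.08, 1.49], [-3.29, 1.98], [-2.81, -0.18], [-2.99, 2.99]. Speed limits (rad/s): [2.57, 2.57, 3.01, 3.14, 3.14, 3.14].

INTERFACE

Orientations are given as a unit quaternion [x, y, z, w].
In Python, from workcell import env gives the robot as it stands. The module is installed in compiled form; this text tells all that it offers.
- The arm moves only by the tool send_rows, never from a script. Its argument "rows" is a list of rows, each an object with "slide": the shift along the tool's x, y, z in mm, a list of three; "spin": the turn about the tool's z in rad; "gripper": the opening, from 0 (shut) to 1 (fully open). A call has 1 to 20 rows; each row shifts and turns the commanded pose from where the row before left it, along the tool's axes as they then stand; what a row does not reach is not made up. A row lasts 1/10 s, in which the tool goes at most 50 mm and 8.59 degrees, less where a joint would pass 70% of its speed; a pose out of reach is approached as far as the arm can. A call with a gripper value outside its range is refused whole. The fingers move at their own pace and stop on an object; the grip force is fixed at half the most. Time passes only in rows, so rows that do not move let the fingers close. It gives the time, the measured TCP pose, the force, the opening and the grip force at its end, in the units of the state.
- env.read_state(): the state, without advancing time (a new reading comes with each control period).
- env.capture(name): name is "scene" or "top" or "wrist"; returns a dict with "image" (420x560x3 uint8, blue, green, red), "range_z" (420x560 float32, mm along the optical axis (not along the pixel's ray), 0 where there is no reading), "mtx" (3x3 intrinsics, pixels), "dist_coeffs" ([k1, k2, p1, p2, k3] as OpenCV has them; the pictures are not rectified), "R" (3x3) and "t" (3): a world point X has camera coordinates R X + t. Camera axes: x right, y down, z forward; pixel columns grow to the right and rows downward; lengths in mm; the calibration is good to about 2 mm. A picture is of the moment at which its call begins.
- env.close_job(): hands the job in; it is judged then, once.
The state is a dict: "clock": time; "joint_pos": joint angles; "dq": joint speeds; "joint_efforts": joint torques, N m; "tool_pos": TCP position; "tcp_rot": TCP orientation; "ft_force": force on the tool from outside, world axes, zero at the start; "ft_torque": the same for the moment, N m; "finger_gap": finger opening in mm; "finger_force": force on a finger pad.
Only numpy, scipy, OpenCV 4.12 (cv2) and the standard library are available. Lean on these libraries where they do the work, as an engineer would, in place of code of your own. Each camera call takes 0.05 s, during which the arm holds its last target. There are 200 camera calls.

## Working session

There is one attempt and no reset: what is moved stays moved. The work goes in short steps, Python scripts to look and compute and a tool call to move; the robot and the scene stay as the last step left them, time stands still between calls to the robot, and variables do not carry over. Pictures are saved under pics/ and viewed, at most 10 in all, crops included, and the job is handed in when it is done.

Besides the shell and the picture viewer there is one more tool, called after ">>>" by a JSON object that holds its "method" and its "body", one argument or row to a line. send_rows: Moves the arm, as the interface text tells. Its arguments: {"type":"object","properties":{"rows":{"type":"array","items":{"type":"object","properties":{"slide":{"type":"array","items":{"type":"number"}},"spin":{"type":"number"},"gripper":{"type":"number"}}}}},"required":["rows"]}

```bash
mkdir -p pics
cat > h.py <<'E'
import numpy as np,cv2
from workcell import env
def cap(n,fn=None):
    c=env.capture(n)
    np.savez(f'{n}.npz',**{k:np.array(v) for k,v in c.items()})
    if fn: cv2.imwrite('pics/'+fn,c['image'])
    return c
def ld(n): return np.load(n+'.npz')
def ray(c,u,v):
    p=cv2.undistortPoints(np.array([[[u,v]]],float),np.array(c['mtx'],float),np.array(c['dist_coeffs'],float))[0,0]
    return np.array([p[0],p[1],1.])
def at_z(c,u,v,z):
    R=np.array(c['R']);t=np.array(c['t']);o=-R.T@t;d=R.T@ray(c,u,v)
    return o+d*(z-o[2])/d[2]
def by_range(c,u,v,r=2):
    a=c['range_z'][int(v)-r:int(v)+r+1,int(u)-r:int(u)+r+1];a=a[a>0]
    return np.array(c['R']).T@(ray(c,u,v)*np.median(a)-np.array(c['t']))
def cloud(c):
    h,w=c['range_z'].shape
    uv=np.stack(np.meshgrid(np.arange(w),np.arange(h)),-1).reshape(-1,1,2).astype(float)
    p=cv2.undistortPoints(uv,np.array(c['mtx'],float),np.array(c['dist_coeffs'],float))[:,0]
    z=c['range_z'].reshape(-1,1)
    P=np.hstack([p*z,z]);P=(P-np.array(c['t']))@np.array(c['R'])
    P[z[:,0]<=0]=np.nan
    return P.reshape(h,w,3)
E
python3 - <<'E'
from h import *
a=cap('top');b=cap('scene')
cv2.imwrite('pics/a.png',a['image']);cv2.imwrite('pics/b.png',b['image'])
s=env.read_state();print(s)
for c in(a,b):print(-np.array(c['R']).T@np.array(c['t']),c['mtx'][0][0])
E
```

```text
{'clock': 0.1, 'joint_pos': array([-9.44277144e-01,  4.07981303e-02,  8.39086389e-02, -4.39767537e-04,
       -1.61551379e+00, -3.33716470e-01]), 'dq': array([-0.00013806, -0.00169178,  0.0005142 ,  0.00085367,  0.00016493,
        0.00094781]), 'joint_efforts': array([-4.78594666e-03, -3.69346547e+01,  3.48280907e+01,  6.95175827e+00,
       -4.56243055e-03,  1.31120527e-05]), 'tool_pos': array([ 173.18406147, -574.14802822,  230.34515106]), 'tcp_rot': array([-1.45888437e-01,  9.89300698e-01,  8.14099426e-04, -1.76277276e-04]), 'ft_force': array([-0.25300499,  0.12386444, -0.90336447]), 'ft_torque': array([-0.02767915,  0.01107291, -0.02919885]), 'finger_force': 0.0, 'finger_gap': 85.27610573644697}
[340.36258093  41.46886824 883.55737437] 419.9498949643782
[717.20906626 351.78617715 755.44231819] 385.85121404756086
```

View pics/a.png

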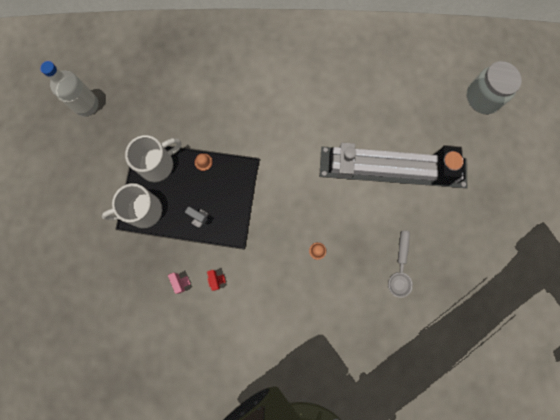

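View pics/b.png

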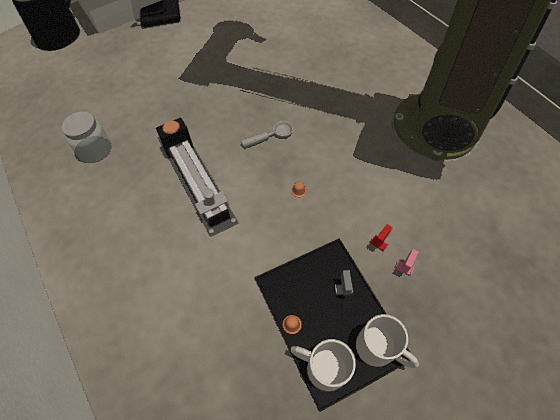

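The top view shows the grey keeper at about (197,215) on the tray. The rail runs from (330,163) to (465,170), with the post at (348,155) and the rack at (452,165). I'll measure from the cloud.

Run:
```python
from h import *
for n in('top','scene'):
    c=ld(n);P=cloud(c)
    print(n)
    # keeper: points within tray region with z 58..72 near rough place
    k=at_z(ld('top'),197,213,60)
    m=(np.hypot(P[...,0]-k[0],P[...,1]-k[1])<35)
    z=P[m][:,2];print('rough',k.round(1),np.percentile(z,[1,10,50,90,99]).round(1))
    q=P[m&(P[...,2]>58)]
    if len(q)>5:
        r=cv2.minAreaRect(q[:,:2].astype(np.float32));print('grip',len(q),r,q.mean(0).round(1))
    for nm,uv in dict(post=(348,152),rack=(452,160),railA=(370,157),railB=(430,163)).items():
        if n=='top':print(nm,by_range(c,*uv).round(1))
    # rack
    for nm,z0,z1 in(('railtop',30,55),('high',70,110)):
        w=at_z(ld('top'),400,165,40)
        m2=(abs(P[...,0]-w[0])<60)&(abs(P[...,1]-w[1])<170)&(P[...,2]>z0)&(P[...,2]<z1)
        q=P[m2];print(nm,len(q),q.min(0).round(1),q.max(0).round(1),np.median(q,0).round(1))
        if len(q)>5:print(cv2.minAreaRect(q[:,:2].astype(np.float32)))
c=ld('top');im=c['image']
A=cv2.resize(im[180:240,165:230],None,fx=8,fy=8,interpolation=2)
B=cv2.resize(im[135:200,310:480],None,fx=4.6,fy=4.6,interpolation=2)
s=ld('scene')['image']
C=cv2.resize(s[255:310,315:370],(260,260),interpolation=2)
D=np.zeros((600,800,3),np.uint8);B=B[:299];D[:B.shape[0],:B.shape[1]]=B
A=cv2.resize(A,(325,300));D[300:600,:325]=A;D[300:560,340:600]=C
cv2.imwrite('pics/c.png',D)
```

```text
top
rough [483.3 210.   60. ] [ 3.4  5.1  7.4 66.2 68.9]
grip 142 ((480.1554870605469, 214.16928100585938), (41.0240364074707, 14.005810737609863), 60.33201217651367) [479.3 212.7  66.3]
post [606.7 -91.2  81.3]
rack [ 593.1 -304.1   82.5]
railA [ 612.9 -146.5   30.8]
railB [ 601.7 -276.7   30.8]
railtop 2052 [ 559.6 -353.9   30. ] [640.  -59.4  54.9] [ 597.4 -177.5   37.6]
((599.9013671875, -206.46060180664062), (292.553466796875, 67.08843994140625), 86.23103332519531)
high 754 [ 558.4 -327.4   70.2] [626.8 -84.1  86. ] [ 595.8 -300.9   80.3]
((597.0548095703125, -205.76467895507812), (244.0646209716797, 67.2927474975586), 87.52074432373047)
scene
rough [483.3 210.   60. ] [ 1.8  3.8  5.9 64.2 66.3]
grip 157 ((480.89654541015625, 213.2125244140625), (37.334842681884766, 14.539719581604004), 59.28271484375) [481.4 213.5  64.4]
railtop 1381 [ 560.4 -330.6   30. ] [639.3 -60.3  54.9] [ 604.8 -161.2   36.9]
((600.8978881835938, -194.9576416015625), (267.3899230957031, 67.34957885742188), 85.83069610595703)
high 505 [ 559.3 -331.6   70. ] [625.4 -84.8  84.2] [ 598.7 -298.4   78.5]
((599.646484375, -207.25918579101562), (245.08409118652344, 65.03783416748047), 85.80548095703125)
```

View pics/c.png

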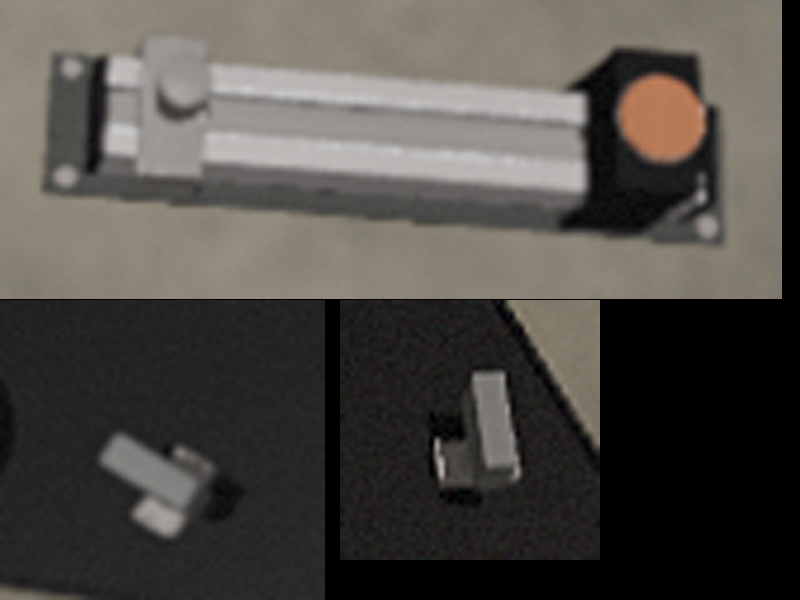

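The enlarged crops confirm that the slot is clear between post and rack. The keeper's grip runs up and to the left, with the nut across it.

```bash
cat >> h.py <<'E'
from scipy.spatial.transform import Rotation as Ro
def T(): 
    s=env.read_state();return np.array(s['tool_pos']),Ro.from_quat(s['tcp_rot'])
def go(target,yaw=None):
    "slide in current tool axes to world target; spin so that tool y points at world yaw (deg)"
    p,R=T();d=R.inv().apply(np.array(target)-p)
    y=R.apply([0,1,0]);cy=np.degrees(np.arctan2(y[1],y[0]))
    print('tcp',p.round(1),'yawy %.2f'%cy,'slide',d.round(1),end=' ')
    if yaw is not None:
        w=(yaw-cy+90)%180-90;print('spin',round(-np.radians(w),3),'(world deg %.1f)'%w,end='')
    s=env.read_state();print(' clk',round(s['clock'],2),'q6',round(s['joint_pos'][5],2),'F',np.round(s['ft_force'],1),'gap',round(s['finger_gap'],1),round(s['finger_force'],1))
E
python3 - <<'E'
from h import *
w=cap('wrist');p,R=T()
Rw=np.array(w['R']);o=-Rw.T@np.array(w['t']);print('cam in tool',R.inv().apply(o-p).round(1),'view axis',R.inv().apply(Rw[2]).round(2),'x',R.inv().apply(Rw[0]).round(2),w['mtx'][0][0])
go([480.5,213.7,200],-30)
E
```

```text
cam in tool [  80.2    0.5 -142.9] view axis [-0.31  0.    0.95] x [ 0.  1. -0.] 327.8356115284152
tcp [ 173.2 -574.2  230.5] yawy 106.78 slide [-521.7  665.6   31.4] spin -0.754 (world deg 43.2) clk 0.15 q6 -0.33 F [-1.3 -0.2  0.4] gap 85.6 0.0
```

>>> {"method": "send_rows", "body": {
  "rows": [
    {"slide": [-13,16,0],"spin": 0,"gripper": 1},
    {"slide": [-26,33.5,0],"spin": 0,"gripper": 1},
    {"slide": [-26,33.5,0],"spin": 0,"gripper": 1},
    {"slide": [-26,33.5,0],"spin": 0,"gripper": 1},
    {"slide": [-26,33.5,0],"spin": 0,"gripper": 1},
    {"slide": [-26,33.5,0],"spin": 0,"gripper": 1},
    {"slide": [-26,33.5,0],"spin": 0,"gripper": 1},
    {"slide": [-26,33.5,0],"spin": 0,"gripper": 1},
    {"slide": [-26,33.5,0],"spin": 0,"gripper": 1},
    {"slide": [-26,33.5,0],"spin": 0,"gripper": 1},
    {"slide": [-26,33.5,0],"spin": 0,"gripper": 1},
    {"slide": [-26,33.5,0],"spin": 0,"gripper": 1},
    {"slide": [-26,33.5,0],"spin": 0,"gripper": 1},
    {"slide": [-26,33.5,0],"spin": 0,"gripper": 1},
    {"slide": [-26,33.5,0],"spin": 0,"gripper": 1},
    {"slide": [-26,33.5,0],"spin": 0,"gripper": 1},
    {"slide": [-26,33.5,0],"spin": 0,"gripper": 1},
    {"slide": [-26,33.5,0],"spin": 0,"gripper": 1},
    {"slide": [-26,33.5,0],"spin": 0,"gripper": 1},
    {"slide": [-26,33.5,0],"spin": 0,"gripper": 1}
  ]
}}

```text
clock: 2.15
tool_pos: [470.5, 198.5, 231.1]
tcp_rot: [-0.146, 0.989, 0.0, -0.0]
ft_force: [0.2, -0.2, 0.3]
finger_gap: 85.5
finger_force: 0.0
```

>>> {"method": "send_rows", "body": {
  "rows": [
    {"slide": [-13,16,0],"spin": 0,"gripper": 1},
    {"slide": [-11,14,10],"spin": 0,"gripper": 1},
    {"slide": [0,0,10],"spin": -0.126,"gripper": 1},
    {"slide": [0,0,10],"spin": -0.126,"gripper": 1},
    {"slide": [0,0,10],"spin": -0.126,"gripper": 1},
    {"slide": [0,0,0],"spin": -0.126,"gripper": 1},
    {"slide": [0,0,0],"spin": -0.126,"gripper": 1},
    {"slide": [0,0,0],"spin": -0.126,"gripper": 1},
    {"slide": [0,0,0],"spin": 0,"gripper": 1},
    {"slide": [0,0,0],"spin": 0,"gripper": 1}
  ]
}}

```text
clock: 3.15
tool_pos: [484.5, 232.2, 191.1]
tcp_rot: [-0.499, 0.866, 0.0, -0.0]
ft_force: [0.1, 0.3, 0.6]
finger_gap: 85.1
finger_force: 0.0
```

Run:
```python
from h import *
w=cap('wrist','d.png');go([480.5,213.7,60],-30)
P=cloud(w);m=(np.hypot(P[...,0]-480.5,P[...,1]-213.7)<28)&(P[...,2]>57)&(P[...,2]<75)
q=P[m];print(len(q),np.median(q[:,2]),q.mean(0),cv2.minAreaRect(q[:,:2].astype(np.float32)))
```

```text
tcp [484.5 232.2 191.2] yawy 149.92 slide [ 18.1  -5.8 131.2] spin -0.001 (world deg 0.1) clk 3.2 q6 -1.35 F [-0.  -0.3 -0.8] gap 85.3 0.0
734 66.18584515371823 [479.80593021 212.82532256  66.01544181] ((480.3645324707031, 213.23817443847656), (38.40089797973633, 12.862534523010254), 59.90455627441406)
```

View pics/d.png

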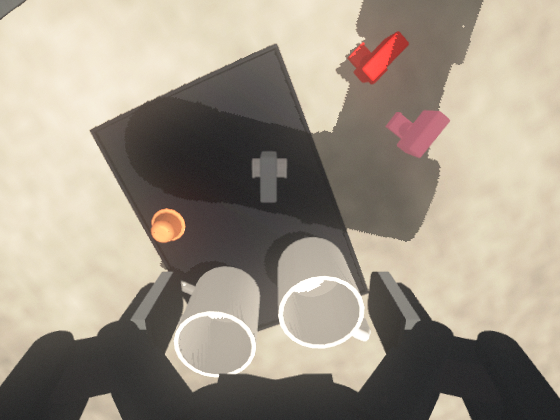

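The keeper is at (268,170) in the wrist view and the way down is clear. The range reading gives its top at z=66, as it should be. I'll descend and grasp it.

>>> {"method": "send_rows", "body": {
  "rows": [
    {"slide": [9.2,-2.9,15],"spin": 0,"gripper": 1},
    {"slide": [9.3,-2.9,25],"spin": 0,"gripper": 1},
    {"slide": [0,0,30],"spin": 0,"gripper": 1},
    {"slide": [0,0,30],"spin": 0,"gripper": 1},
    {"slide": [0,0,30],"spin": 0,"gripper": 1},
    {"slide": [0,0,20],"spin": 0,"gripper": 1},
    {"slide": [0,0,9],"spin": 0,"gripper": 1},
    {"slide": [0,0,0],"spin": 0,"gripper": 1},
    {"slide": [0,0,0],"spin": 0,"gripper": 1}
  ]
}}

```text
clock: 4.1
tool_pos: [481.0, 213.7, 33.6]
tcp_rot: [-0.5, 0.866, -0.0, 0.001]
ft_force: [-0.4, -0.7, 0.4]
finger_gap: 85.6
finger_force: 0.0
```

Run:
```python
from h import *
go([480.3,213.4,32],-30)
w=cap('wrist');P=cloud(w);m=(np.hypot(P[...,0]-480.5,P[...,1]-213.7)<28)&(P[...,2]>60)&(P[...,2]<75)
q=P[m];p,R=T();t=R.inv().apply(q-p);h,b=np.percentile(t,[1,99],axis=0);print(len(q),np.median(q[:,2]),h.round(1),b.round(1),t.mean(0).round(1))
```

```text
tcp [481.  213.7  33.6] yawy 150.06 slide [0.6 0.5 1.6] spin 0.001 (world deg -0.1) clk 4.1 q6 -1.32 F [-0.4 -0.7  0.4] gap 85.6 0.0
3043 66.26370666052462 [-18.2  -5.9 -33.8] [ 20.8   7.5 -26.9] [  3.5   0.8 -32.1]
```

>>> {"method": "send_rows", "body": {
  "rows": [
    {"slide": [1,0.6,1],"spin": 0,"gripper": 1},
    {"slide": [0,0,0],"spin": 0,"gripper": 0.5},
    {"slide": [0,0,0],"spin": 0,"gripper": 0.3},
    {"slide": [0,0,0],"spin": 0,"gripper": 0.2},
    {"slide": [0,0,0],"spin": 0,"gripper": 0.1},
    {"slide": [0,0,0],"spin": 0,"gripper": 0},
    {"slide": [0,0,0],"spin": 0,"gripper": 0},
    {"slide": [0,0,0],"spin": 0,"gripper": 0},
    {"slide": [0,0,0],"spin": 0,"gripper": 0},
    {"slide": [0,0,0],"spin": 0,"gripper": 0}
  ]
}}

```text
clock: 5.15
tool_pos: [479.5, 212.8, 31.4]
tcp_rot: [-0.501, 0.866, 0.0, 0.0]
ft_force: [-0.3, -0.1, 1.1]
finger_gap: 13.4
finger_force: 58.7
```

>>> {"method": "send_rows", "body": {
  "rows": [
    {"slide": [0,0,0],"spin": 0,"gripper": 0},
    {"slide": [0,0,0],"spin": 0,"gripper": 0}
  ]
}}

```text
clock: 5.35
tool_pos: [479.5, 212.9, 31.5]
tcp_rot: [-0.501, 0.866, 0.0, 0.0]
ft_force: [-0.2, -0.9, 1.5]
finger_gap: 13.6
finger_force: 58.7
```

Run:
```python
from h import *
go([480.3,213.4,170],86)
```

```text
tcp [479.5 212.9  31.5] yawy 150.10 slide [  -0.9   -0.5 -138.5] spin 1.119 (world deg -64.1) clk 5.35 q6 -1.32 F [-0.2 -0.9  1.5] gap 13.6 58.7
```

>>> {"method": "send_rows", "body": {
  "rows": [
    {"slide": [0,0,-5],"spin": 0,"gripper": 0},
    {"slide": [0,0,-15],"spin": 0,"gripper": 0},
    {"slide": [0,0,-20],"spin": 0.06,"gripper": 0},
    {"slide": [0,0,-25],"spin": 0.12,"gripper": 0},
    {"slide": [0,0,-25],"spin": 0.12,"gripper": 0},
    {"slide": [0,0,-25],"spin": 0.12,"gripper": 0},
    {"slide": [0,0,-15],"spin": 0.12,"gripper": 0},
    {"slide": [0,0,-8.5],"spin": 0.12,"gripper": 0},
    {"slide": [0,0,0],"spin": 0.12,"gripper": 0},
    {"slide": [0,0,0],"spin": 0.12,"gripper": 0},
    {"slide": [0,0,0],"spin": 0.12,"gripper": 0},
    {"slide": [0,0,0],"spin": 0.1,"gripper": 0}
  ]
}}

```text
clock: 6.55
tool_pos: [479.3, 212.8, 170.9]
tcp_rot: [0.038, 0.999, 0.0, 0.0]
ft_force: [0.3, 0.2, -1.0]
finger_gap: 13.4
finger_force: 58.3
```

>>> {"method": "send_rows", "body": {
  "rows": [
    {"slide": [-5,-15,0],"spin": 0,"gripper": 0},
    {"slide": [-10,-25,0],"spin": 0,"gripper": 0},
    {"slide": [-15,-40,0],"spin": 0,"gripper": 0},
    {"slide": [-15,-40,0],"spin": 0,"gripper": 0},
    {"slide": [-15,-40,0],"spin": 0,"gripper": 0},
    {"slide": [-15,-40,0],"spin": 0,"gripper": 0},
    {"slide": [-15,-40,0],"spin": 0,"gripper": 0},
    {"slide": [-15,-40,0],"spin": 0,"gripper": 0},
    {"slide": [-15,-40,0],"spin": 0,"gripper": 0},
    {"slide": [-15,-40,0],"spin": 0,"gripper": 0},
    {"slide": [-10,-25,0],"spin": 0,"gripper": 0},
    {"slide": [-5,-12,0],"spin": 0,"gripper": 0},
    {"slide": [0,0,0],"spin": 0,"gripper": 0},
    {"slide": [0,0,0],"spin": 0,"gripper": 0}
  ]
}}

```text
clock: 7.95
tool_pos: [600.5, -193.8, 170.0]
tcp_rot: [0.035, 0.999, 0.0, -0.0]
ft_force: [-0.9, -0.1, -2.5]
finger_gap: 13.8
finger_force: 58.6
```

Run:
```python
from h import *
w=cap('wrist','e.png');go([601,-193,120],86)
P=cloud(w);p,R=T();t=R.inv().apply(P.reshape(-1,3)-p).reshape(P.shape)
m=(abs(t[...,0])<40)&(abs(t[...,1])<30)&(t[...,2]>-45)&(t[...,2]<40);q=t[m]
for lo,hi in((-40,-29),(-29,0),(0,30)):
    k=q[(q[:,2]>lo)&(q[:,2]<hi)]
    if len(k):print(lo,hi,len(k),np.percentile(k,[1,50,99],axis=0).round(1).tolist())
```

```text
tcp [ 600.6 -193.3  170.1] yawy 85.98 slide [-0.4  0.4 50.1] spin -0.0 (world deg 0.0) clk 8.0 q6 -1.65 F [-0.4  0.7 -2.2] gap 13.2 58.6
-40 -29 4150 [[-19.1, -16.3, -39.4], [6.1, 0.1, -34.7], [19.5, 17.0, -29.3]]
-29 0 2308 [[6.4, -19.5, -28.9], [11.2, 0.2, -18.7], [19.8, 19.8, -5.1]]
0 30 785 [[-2.9, -16.4, 14.1], [6.8, 0.7, 18.6], [8.8, 16.8, 25.5]]
```

View pics/e.png

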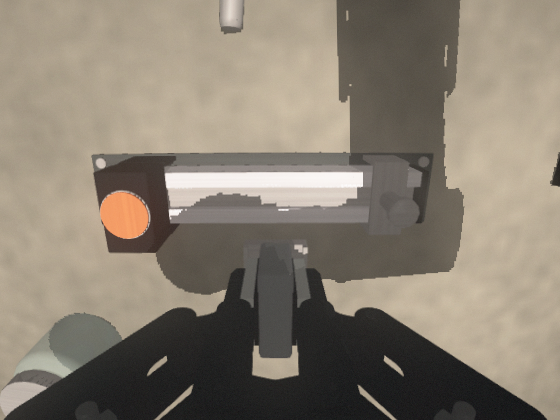

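The wrist view shows the rack at (125,205) and the post at (403,210). The near lip is at rows 171-187, the slot at about 187-207 and the far lip below that. The keeper hangs at (280,248). I'll measure the slot from the range data.

```bash
cat > rail.py <<'E'
from h import *
def rail(w):
    P=cloud(w);p,R=T();x,y,z=[P[...,i] for i in range(3)]
    m=(abs(x-p[0])<60)&(z>33)&(z<43);print('top z',np.nanmedian(z[m]))
    out=[]
    for v in range(*COLS,6):
        zz=z[:,v];yy=P[:,v]
        r=np.where((zz>34.5)&(zz<42)&(abs(P[:,v,0]-p[0])<45))[0]
        s=np.split(r,np.where(np.diff(r)>2)[0]+1)
        s=[k for k in s if len(k)>5]
        out.append((v,[(k[0],k[-1],P[k[0],v,0].round(1),P[k[-1],v,0].round(1),P[k[0],v,1].round(0)) for k in s]))
    return out
E
python3 - <<'E'
import rail;rail.COLS=(175,362)
from h import *
w=ld('wrist')
for o in rail.rail(w)[::4]:print(o)
P=cloud(w)
print('col200 z',P[160:235:3,200,2].round(1),P[160:235:3,200,0].round(1))
g=cv2.cvtColor(w['image'],cv2.COLOR_BGR2GRAY)
for v in (180,240,330,350):print(v,g[164:232:2,v])
z=P[...,2];m=(z>70)&(z<84)&(P[...,1]<-240);print('rack y max/x',np.percentile(P[m],[1,50,99],axis=0).round(1))
E
```

```text
top z 37.48952551212919
(175, [(np.int64(173), np.int64(187), np.float64(571.4), np.float64(583.6), np.float64(-277.0)), (np.int64(208), np.int64(222), np.float64(603.3), np.float64(616.2), np.float64(-283.0))])
(199, [(np.int64(173), np.int64(186), np.float64(572.9), np.float64(584.5), np.float64(-256.0)), (np.int64(208), np.int64(222), np.float64(604.9), np.float64(617.4), np.float64(-261.0))])
(223, [(np.int64(173), np.int64(186), np.float64(574.4), np.float64(585.9), np.float64(-236.0)), (np.int64(208), np.int64(222), np.float64(606.2), np.float64(619.2), np.float64(-240.0))])
(247, [(np.int64(171), np.int64(186), np.float64(574.6), np.float64(587.5), np.float64(-215.0)), (np.int64(207), np.int64(222), np.float64(607.3), np.float64(620.5), np.float64(-219.0))])
(271, [(np.int64(171), np.int64(186), np.float64(576.2), np.float64(588.8), np.float64(-195.0)), (np.int64(208), np.int64(222), np.float64(608.8), np.float64(622.1), np.float64(-197.0))])
(295, [(np.int64(171), np.int64(186), np.float64(577.7), np.float64(590.2), np.float64(-174.0)), (np.int64(208), np.int64(222), np.float
[... 675 characters left out ...]
610.  612.6 615.8 631.5 634.6 638.
 641.3]
180 [112 138 140 140 178 241 242 243 241 243 241 241 215 206 205 204 207 205
 206 202 202 155 121 242 218 129 128 128 130 129  92  90  90  91]
240 [114 139 141 141 192 242 243 243 241 242 241 240 208 203 204 167 112 111
 108 107 106 114 122 131 129 127 127 126 127 122  93  94  92  92]
330 [120 143 143 134 223 246 247 247 246 245 244 245 211 210 209 213 214 207
 201 210 205 170 125 134 132 131 129 129 133 119  96  95  95  93]
350 [ 86 138 138 142 216 246 247 246 245 244 249 246 210 209 208 213 211 160
 106 108 106 117 127 131 132 128 128 129 130 119  91  91  91  90]
rack y max/x [[ 559.2 -453.1   70.6]
 [ 595.1 -308.1   79.6]
 [ 746.4 -285.6   83.5]]
```

>>> {"method": "send_rows", "body": {
  "rows": [
    {"slide": [0.5,0,10],"spin": 0,"gripper": 0},
    {"slide": [0.5,0,20],"spin": 0,"gripper": 0},
    {"slide": [0,0,25],"spin": 0,"gripper": 0},
    {"slide": [0,0,20],"spin": 0,"gripper": 0},
    {"slide": [0,0,12],"spin": 0,"gripper": 0},
    {"slide": [0,0,7],"spin": 0,"gripper": 0},
    {"slide": [0,0,0],"spin": 0,"gripper": 0},
    {"slide": [0,0,0],"spin": 0,"gripper": 0}
  ]
}}

```text
clock: 8.8
tool_pos: [600.3, -193.8, 76.9]
tcp_rot: [0.035, 0.999, -0.0, 0.001]
ft_force: [0.0, -0.1, -0.7]
finger_gap: 13.0
finger_force: 58.6
```

Run:
```python
from h import *
w=cap('wrist','f.png');go([599.4,-193.3,60],86.2)
P=cloud(w);p,R=T();t=R.inv().apply(P.reshape(-1,3)-p).reshape(P.shape)
m=(abs(t[...,0])<24)&(abs(t[...,1])<19)&(t[...,2]>12)&(t[...,2]<26.5);q=t[m]
print('nut',len(q),np.percentile(q,[1,50,99],axis=0).round(1).tolist())
m=(abs(t[...,0])<24)&(abs(t[...,1])<8)&(t[...,2]<-33)&(t[...,2]>-45);q=t[m]
print('grip',len(q),np.percentile(q,[.5,50,99.5],axis=0).round(1).tolist())
z=P[...,2]
for c in range(-80,81,10):
    k=(abs(t[...,1]-c)<2)&(abs(t[...,0])<45)&(z>36)&(z<41)
    s=np.sort(t[...,0][k]);
    if len(s)<20: continue
    g=np.diff(s);i=g.argmax();print(c,'outer',s[0].round(1),s[-1].round(1),'slot',s[i].round(1),s[i+1].round(1),'mid',((s[i]+s[i+1])/2).round(2))
k=(z>24)&(z<33)&(abs(t[...,0])<6)&(abs(t[...,1])>25)&(abs(t[...,1])<70);print('spring z',np.percentile(z[k],[10,50,90]),k.sum())
k=(abs(abs(t[...,0])-17)<4)&(abs(t[...,1])>25)&(abs(t[...,1])<60)&(abs(z-38)<4);print('top z',np.median(z[k]))
```

```text
tcp [ 600.4 -193.9   77.1] yawy 85.94 slide [ 1.1  0.5 17.1] spin -0.005 (world deg 0.3) clk 8.85 q6 -1.65 F [ 0.9 -0.1 -0.5] gap 13.5 58.6
nut 785 [[-2.9, -15.9, 13.7], [7.0, 0.7, 18.7], [8.8, 17.3, 25.8]]
grip 3254 [[-19.5, -7.8, -44.0], [2.1, 0.3, -34.7], [19.4, 7.9, -33.1]]
-80 outer -23.0 24.0 slot -9.4 10.8 mid 0.71
-70 outer -22.8 24.1 slot -9.3 10.5 mid 0.64
-60 outer -22.6 24.3 slot -9.2 10.6 mid 0.72
-50 outer -22.7 24.0 slot -9.1 10.8 mid 0.84
-40 outer -22.4 24.2 slot -8.9 10.7 mid 0.86
-30 outer -22.6 24.1 slot -8.7 10.8 mid 1.05
-20 outer -17.1 24.1 slot -8.7 10.8 mid 1.08
-10 outer 10.8 24.4 slot 18.4 18.8 mid 18.61
0 outer 10.7 24.2 slot 11.2 11.6 mid 11.36
10 outer 11.6 24.4 slot 19.2 19.6 mid 19.37
20 outer -17.3 24.4 slot -8.4 11.6 mid 1.59
30 outer -22.0 24.3 slot -8.7 11.3 mid 1.29
40 outer -22.4 24.5 slot -8.5 11.4 mid 1.46
50 outer -22.5 24.4 slot -8.5 11.4 mid 1.43
60 outer -21.8 24.4 slot -8.8 11.6 mid 1.4
70 outer -22.0 24.5 slot -8.2 11.5 mid 1.64
80 outer -22.1 24.7 slot -8.4 11.2 mid 1.41
spring z [28.24326035 29.02664905 29.81020625] 2454
top z 37.34208495127099
```

View pics/f.png

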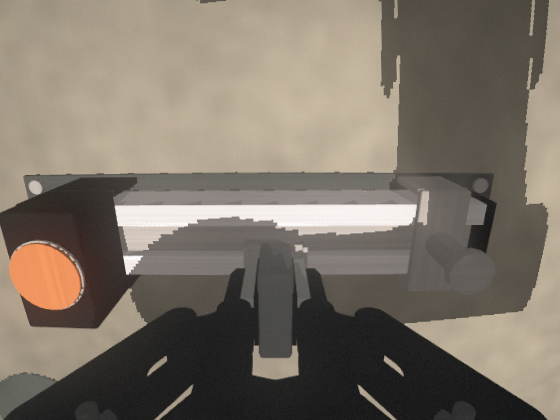

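The slot centre lies about 1.1 mm toward tool +x from the nut axis. The rail top is at z≈37.5 and the spring is about 8.5-9 mm below it. I'll correct for this and go down to just above the slot.

>>> {"method": "send_rows", "body": {
  "rows": [
    {"slide": [1.15,0,3],"spin": -0.005,"gripper": 0},
    {"slide": [0,0,4],"spin": 0,"gripper": 0},
    {"slide": [0,0,2],"spin": 0,"gripper": 0},
    {"slide": [0,0,0],"spin": 0,"gripper": 0},
    {"slide": [0,0,0],"spin": 0,"gripper": 0}
  ]
}}

```text
clock: 9.35
tool_pos: [598.6, -193.8, 66.7]
tcp_rot: [0.033, 0.999, -0.0, -0.0]
ft_force: [-0.3, -0.0, -1.5]
finger_gap: 13.5
finger_force: 58.6
```

```bash
cat > m.py <<'E'
from h import *
w=cap('wrist');go([599.4,-193.3,60],86.2)
P=cloud(w);p,R=T();t=R.inv().apply(P.reshape(-1,3)-p).reshape(P.shape)
m=(abs(t[...,0])<24)&(abs(t[...,1])<19)&(t[...,2]>12)&(t[...,2]<25.5);q=t[m]
print('nut',len(q),np.percentile(q,[1,50,99],axis=0).round(1).tolist())
m=(abs(t[...,0])<24)&(abs(t[...,1])<8)&(t[...,2]<-33)&(t[...,2]>-45);q=t[m]
print('grip',len(q),np.percentile(q,[.5,50,99.5],axis=0).round(1).tolist())
z=P[...,2];o=[]
for c in list(range(-75,-24,5))+list(range(25,76,5)):
    k=(abs(t[...,1]-c)<2)&(abs(t[...,0])<45)&(z>36)&(z<41)
    s=np.sort(t[...,0][k]);
    if len(s)<20: continue
    g=np.diff(s);i=g.argmax();
    if g[i]>15:o.append((c,(s[i]+s[i+1])/2))
o=np.array(o);f=np.polyfit(*o.T,1);print(len(o),'slot mid at 0: %.2f'%f[1],'angle deg %.2f'%np.degrees(f[0]))
E
python3 m.py
```

```text
tcp [ 598.6 -193.8   66.8] yawy 86.20 slide [-0.7  0.5  6.8] spin 0.0 (world deg -0.0) clk 9.4 q6 -1.64 F [-0.3 -1.  -0.8] gap 13.2 58.6
nut 778 [[-2.8, -16.0, 13.8], [6.9, 1.2, 18.5], [8.7, 17.3, 25.1]]
grip 3276 [[-19.7, -7.7, -43.7], [2.1, 0.2, -34.8], [19.5, 7.8, -33.1]]
22 slot mid at 0: -0.81 angle deg -0.00
```

>>> {"method": "send_rows", "body": {
  "rows": [
    {"slide": [-0.7,0,0],"spin": 0,"gripper": 0},
    {"slide": [0,0,0],"spin": 0,"gripper": 0},
    {"slide": [0,0,0],"spin": 0,"gripper": 0}
  ]
}}

```text
clock: 9.7
tool_pos: [599.4, -193.7, 66.9]
tcp_rot: [0.033, 0.999, 0.0, 0.0]
ft_force: [-1.1, 0.4, -0.5]
finger_gap: 13.2
finger_force: 58.6
```

```bash
python3 m.py; sleep 1; python3 m.py
```

```text
tcp [ 599.3 -193.8   66.8] yawy 86.21 slide [-0.   0.5  6.8] spin 0.0 (world deg -0.0) clk 9.75 q6 -1.64 F [-0.8 -0.4 -1.4] gap 13.4 58.6
nut 780 [[-2.9, -15.9, 13.7], [6.7, 0.9, 18.4], [8.6, 17.2, 25.2]]
grip 3278 [[-19.7, -7.7, -43.6], [2.1, 0.2, -34.9], [19.3, 7.9, -33.1]]
22 slot mid at 0: -0.05 angle deg -0.21
tcp [ 599.3 -193.8   66.8] yawy 86.21 slide [-0.   0.5  6.8] spin 0.0 (world deg -0.0) clk 9.8 q6 -1.64 F [ 0.3 -0.1 -0.7] gap 13.5 58.6
nut 778 [[-2.7, -16.0, 13.7], [6.9, 0.6, 18.3], [8.6, 17.3, 25.2]]
grip 3284 [[-19.8, -7.8, -44.0], [1.9, 0.2, -34.9], [19.3, 7.9, -33.1]]
22 slot mid at 0: -0.05 angle deg -0.17
```

>>> {"method": "send_rows", "body": {
  "rows": [
    {"slide": [0,0,1.5],"spin": 0,"gripper": 0},
    {"slide": [0,0,1.5],"spin": 0,"gripper": 0},
    {"slide": [0,0,1],"spin": 0,"gripper": 0},
    {"slide": [0,0,1],"spin": 0,"gripper": 0},
    {"slide": [0,0,0],"spin": 0,"gripper": 0}
  ]
}}

```text
clock: 10.3
tool_pos: [599.2, -193.7, 61.5]
tcp_rot: [0.033, 0.999, 0.0, -0.0]
ft_force: [-1.0, -0.1, -1.4]
finger_gap: 13.2
finger_force: 58.6
```

>>> {"method": "send_rows", "body": {
  "rows": [
    {"slide": [0,0,1],"spin": 0,"gripper": 0},
    {"slide": [0,0,1],"spin": 0,"gripper": 0},
    {"slide": [0,0,0],"spin": 0,"gripper": 0}
  ]
}}

```text
clock: 10.6
tool_pos: [599.2, -193.7, 59.5]
tcp_rot: [0.033, 0.999, 0.0, -0.0]
ft_force: [0.6, -1.2, -1.5]
finger_gap: 13.1
finger_force: 58.6
```

There is no contact force with the underside about 3.5 mm below the top face, so the nut is in the slot. I'll carry on down to the spring.

>>> {"method": "send_rows", "body": {
  "rows": [
    {"slide": [0,0,1.5],"spin": 0,"gripper": 0},
    {"slide": [0,0,1.5],"spin": 0,"gripper": 0},
    {"slide": [0,0,1.5],"spin": 0,"gripper": 0},
    {"slide": [0,0,1],"spin": 0,"gripper": 0},
    {"slide": [0,0,1],"spin": 0,"gripper": 0},
    {"slide": [0,0,0],"spin": 0,"gripper": 0}
  ]
}}

```text
clock: 11.2
tool_pos: [599.3, -193.8, 53.6]
tcp_rot: [0.033, 0.999, -0.0, 0.0]
ft_force: [-0.9, 0.7, 2.1]
finger_gap: 13.7
finger_force: 58.9
```

>>> {"method": "send_rows", "body": {
  "rows": [
    {"slide": [0,0,1.5],"spin": 0,"gripper": 0},
    {"slide": [0,0,1.5],"spin": 0,"gripper": 0},
    {"slide": [0,0,1.5],"spin": 0,"gripper": 0},
    {"slide": [0,0,1.5],"spin": 0,"gripper": 0},
    {"slide": [0,0,0],"spin": 0,"gripper": 0},
    {"slide": [0,0,0],"spin": 0,"gripper": 0}
  ]
}}

```text
clock: 11.8
tool_pos: [599.5, -193.9, 47.6]
tcp_rot: [0.033, 0.999, -0.0, 0.0]
ft_force: [-0.4, 0.1, 3.9]
finger_gap: 13.2
finger_force: 59.3
```

>>> {"method": "send_rows", "body": {
  "rows": [
    {"slide": [0,0,1.5],"spin": 0,"gripper": 0},
    {"slide": [0,0,1.5],"spin": 0,"gripper": 0},
    {"slide": [0,0,1],"spin": 0,"gripper": 0},
    {"slide": [0,0,0.7],"spin": 0,"gripper": 0},
    {"slide": [0,0,0],"spin": 0,"gripper": 0},
    {"slide": [0,0,0],"spin": 0,"gripper": 0}
  ]
}}

```text
clock: 12.4
tool_pos: [599.6, -193.9, 43.2]
tcp_rot: [0.033, 0.999, -0.0, 0.0]
ft_force: [-2.1, 0.6, 5.8]
finger_gap: 13.2
finger_force: 59.6
```

```bash
python3 m.py
```

```text
tcp [ 599.6 -193.9   43.2] yawy 86.21 slide [  0.2   0.6 -16.8] spin 0.0 (world deg -0.0) clk 12.45 q6 -1.64 F [-1.1  0.5  6.5] gap 13.0 59.6
nut 950 [[-6.7, -18.7, 12.1], [22.9, -0.4, 17.9], [23.5, 18.8, 25.3]]
grip 3285 [[-19.8, -7.8, -43.9], [2.1, 0.2, -34.9], [19.4, 7.9, -33.1]]
22 slot mid at 0: 0.16 angle deg 0.01
```

>>> {"method": "send_rows", "body": {
  "rows": [
    {"slide": [0.2,0,0.6],"spin": 0,"gripper": 0},
    {"slide": [0,0,0],"spin": -0.06,"gripper": 0},
    {"slide": [0,0,0],"spin": -0.1,"gripper": 0},
    {"slide": [0,0,0],"spin": -0.1,"gripper": 0},
    {"slide": [0,0,0],"spin": -0.1,"gripper": 0},
    {"slide": [0,0,0],"spin": 0,"gripper": 0}
  ]
}}

```text
clock: 13.05
tool_pos: [600.1, -194.0, 43.1]
tcp_rot: [-0.148, 0.989, -0.001, 0.001]
ft_force: [-0.5, -0.4, 5.8]
finger_gap: 13.4
finger_force: 59.7
```

Run:
```python
from h import *
go([599.4,-193.8,43],86.2);print(env.read_state()['ft_torque'])
```

```text
tcp [ 600.1 -194.    43.1] yawy 107.01 slide [0.6 0.4 0.1] spin 0.363 (world deg -20.8) clk 13.05 q6 -1.28 F [-0.5 -0.4  5.8] gap 13.4 59.7
[ 0.08926248 -0.05496449  0.02898335]
```

>>> {"method": "send_rows", "body": {
  "rows": [
    {"slide": [0.5,0.2,0.3],"spin": -0.1,"gripper": 0},
    {"slide": [0,0,0],"spin": -0.12,"gripper": 0},
    {"slide": [0,0,0],"spin": -0.12,"gripper": 0},
    {"slide": [0,0,0],"spin": -0.12,"gripper": 0},
    {"slide": [0,0,0],"spin": 0,"gripper": 0}
  ]
}}

```text
clock: 13.55
tool_pos: [599.7, -193.9, 42.9]
tcp_rot: [-0.37, 0.929, -0.001, 0.001]
ft_force: [0.4, 0.1, 5.9]
finger_gap: 13.7
finger_force: 59.8
```

Run:
```python
from h import *
go([599.3,-193.8,43],-3.8);print(env.read_state()['ft_torque'])
```

```text
tcp [ 599.7 -193.9   42.9] yawy 133.40 slide [ 0.3  0.3 -0.1] spin -0.747 (world deg 42.8) clk 13.55 q6 -0.82 F [0.4 0.1 5.9] gap 13.7 59.8
[ 0.1661546  -0.11987615 -0.0009335 ]
```

>>> {"method": "send_rows", "body": {
  "rows": [
    {"slide": [0.2,0.2,0],"spin": -0.12,"gripper": 0},
    {"slide": [0,0,0],"spin": -0.12,"gripper": 0},
    {"slide": [0,0,0],"spin": -0.12,"gripper": 0},
    {"slide": [0,0,0],"spin": -0.12,"gripper": 0},
    {"slide": [0,0,0],"spin": -0.12,"gripper": 0},
    {"slide": [0,0,0],"spin": -0.1,"gripper": 0},
    {"slide": [0,0,0],"spin": -0.047,"gripper": 0},
    {"slide": [0,0,0],"spin": 0,"gripper": 0},
    {"slide": [0,0,0],"spin": 0,"gripper": 0}
  ]
}}

```text
clock: 14.45
tool_pos: [599.3, -193.6, 42.7]
tcp_rot: [-0.682, 0.731, -0.001, 0.001]
ft_force: [1.1, 1.3, 6.7]
finger_gap: 13.5
finger_force: 59.8
```

```bash
cat > n.py <<'E'
from h import *
w=cap('wrist','g.png');go([599.3,-193.8,43],-3.8);print(env.read_state()['ft_torque'].round(2))
P=cloud(w);p,R=T();t=R.inv().apply(P.reshape(-1,3)-p).reshape(P.shape);z=P[...,2]
m=(abs(t[...,0])<24)&(abs(t[...,1])<12)&(t[...,2]<-30)&(t[...,2]>-45);q=t[m]
print('grip tool',np.percentile(q,[.5,50,99.5],axis=0).round(1).tolist(),'world topz',np.median(P[m][:,2]).round(1))
o=[]
for c in range(-70,71,4):
    k=(abs(t[...,0]-c)<2)&(abs(t[...,1])<45)&(z>35.5)&(z<41);s=np.sort(t[...,1][k])
    if len(s)<20: continue
    g=np.diff(s);i=g.argmax()
    if g[i]>15 and g[i]<23:o.append((c,(s[i]+s[i+1])/2))
o=np.array(o)
if len(o)>3: f=np.polyfit(*o.T,1);print(len(o),'slot mid(tool y) at 0: %.2f'%f[1],'angle deg %.2f'%np.degrees(f[0]))
m=(z>60)&(z<78)&(P[...,1]<-255)&(P[...,1]>-340)&(abs(P[...,0]-595)<25);
if m.sum():print('rack face tool x',np.percentile(t[m][:,0],[1,50,97,99.5]).round(1))
E
python3 n.py
```

```text
tcp [ 599.3 -193.6   42.7] yawy 176.01 slide [ 0.2  0.  -0.3] spin -0.003 (world deg 0.2) clk 14.5 q6 -0.07 F [0.4 1.2 6.4] gap 13.3 59.8
[ 0.45 -0.06  0.04]
grip tool [[-20.2, -11.6, -44.8], [4.4, 0.1, -35.1], [18.8, 11.6, -30.3]] world topz 77.8
23 slot mid(tool y) at 0: -0.43 angle deg -0.19
rack face tool x [ 93.7  93.9  98.4 107.3]
```

The keeper has turned cleanly through the quarter turn. Now I'll let it rise.

>>> {"method": "send_rows", "body": {
  "rows": [
    {"slide": [0,-0.4,-1],"spin": 0,"gripper": 0},
    {"slide": [0,0,-1],"spin": 0,"gripper": 0},
    {"slide": [0,0,-1],"spin": 0,"gripper": 0},
    {"slide": [0,0,-1],"spin": 0,"gripper": 0},
    {"slide": [0,0,0],"spin": 0,"gripper": 0},
    {"slide": [0,0,0],"spin": 0,"gripper": 0}
  ]
}}

```text
clock: 15.1
tool_pos: [599.4, -193.6, 46.1]
tcp_rot: [-0.682, 0.731, -0.001, 0.001]
ft_force: [1.6, 0.8, 5.3]
finger_gap: 13.3
finger_force: 59.5
```

>>> {"method": "send_rows", "body": {
  "rows": [
    {"slide": [0,0,-0.7],"spin": 0,"gripper": 0},
    {"slide": [0,0,0],"spin": 0,"gripper": 0},
    {"slide": [0,0,0],"spin": 0,"gripper": 0}
  ]
}}

```text
clock: 15.4
tool_pos: [599.3, -193.7, 46.7]
tcp_rot: [-0.682, 0.731, -0.0, 0.001]
ft_force: [2.6, 1.0, 4.9]
finger_gap: 13.6
finger_force: 59.5
```

>>> {"method": "send_rows", "body": {
  "rows": [
    {"slide": [0,0,-0.4],"spin": 0,"gripper": 0},
    {"slide": [0,0,0],"spin": 0,"gripper": 0},
    {"slide": [0,0,0],"spin": 0,"gripper": 0}
  ]
}}

```text
clock: 15.7
tool_pos: [598.9, -193.7, 46.8]
tcp_rot: [-0.682, 0.731, -0.0, 0.0]
ft_force: [3.8, 0.2, 3.6]
finger_gap: 13.4
finger_force: 59.4
```

```bash
python3 n.py
python3 - <<'E'
from h import *
s=env.read_state();print(s['ft_force'],s['ft_torque'],s['joint_efforts'].round(2))
E
```

```text
tcp [ 598.8 -193.8   46.8] yawy 175.99 slide [ 0.  -0.5  3.8] spin -0.004 (world deg 0.2) clk 15.75 q6 -0.07 F [2.6 1.  3.8] gap 13.1 59.4
[ 0.29 -1.05 -0.03]
grip tool [[-20.3, -11.7, -44.6], [4.3, 0.1, -35.1], [18.8, 11.6, -30.3]] world topz 81.9
23 slot mid(tool y) at 0: -0.90 angle deg -0.24
rack face tool x [ 93.5  93.7  98.6 108.6]
[2.6453875  1.03401138 3.80264912] [ 0.28749431 -1.05204243 -0.0337773 ] [ -1.01 -39.04  29.46   5.89  -1.07   0.  ]
```

View pics/g.png

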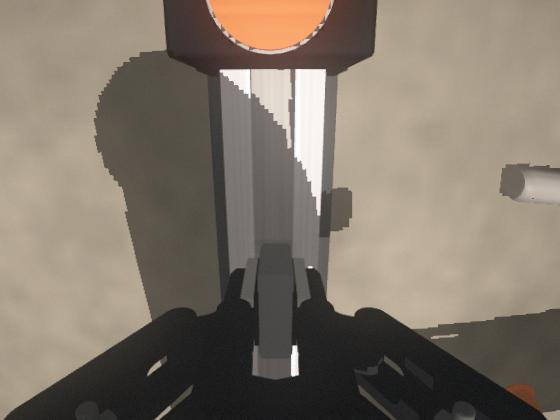

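>>> {"method": "send_rows", "body": {
  "rows": [
    {"slide": [0,-0.5,0],"spin": 0,"gripper": 0},
    {"slide": [0,-0.4,0],"spin": 0,"gripper": 0},
    {"slide": [0,0,0],"spin": 0,"gripper": 0},
    {"slide": [0,0,0],"spin": 0,"gripper": 0}
  ]
}}

```text
clock: 16.15
tool_pos: [598.9, -193.8, 46.3]
tcp_rot: [-0.682, 0.731, 0.001, -0.001]
ft_force: [-1.4, 1.5, 3.9]
finger_gap: 13.1
finger_force: 59.5
```

```bash
python3 n.py
```

```text
tcp [ 599.  -193.8   46.4] yawy 175.98 slide [ 0.  -0.3  3.4] spin -0.004 (world deg 0.2) clk 16.2 q6 -0.07 F [-1.1  2.   5. ] gap 13.4 59.5
[ 0.54  0.33 -0.01]
grip tool [[-20.3, -11.6, -44.7], [4.5, 0.1, -35.0], [18.8, 11.7, -30.2]] world topz 81.4
22 slot mid(tool y) at 0: -0.79 angle deg -0.27
rack face tool x [ 93.5  93.7 100.9 108.6]
```

Run:
```python
from h import *
w=ld('wrist');P=cloud(w);p,R=T();t=R.inv().apply(P.reshape(-1,3)-p).reshape(P.shape);z=P[...,2]
for a,b in((22,35),(35,50),(50,65),(65,80)):
  for s in(-1,1):
    m=(t[...,0]>a)&(t[...,0]<b)&(s*t[...,1]-s*(-.8)>13)&(s*t[...,1]-s*(-.8)<21)&(abs(z-37)<4);print(a,s,m.sum(),np.median(z[m]).round(2))
for a,b in((-18,-8),(-8,2),(2,10),(10,18)):
    m=(t[...,0]>a)&(t[...,0]<b)&(abs(t[...,1])<5.5)&(t[...,2]<-33)&(t[...,2]>-38);print(a,m.sum(),np.median(z[m]).round(2))
for a,b in((-5.5,-3),(-3,0),(0,3),(3,5.5)):
    m=(t[...,1]>a)&(t[...,1]<b)&(abs(t[...,0])<15)&(t[...,2]<-33)&(t[...,2]>-38);print('y',a,m.sum(),np.median(z[m]).round(2))
# stem/nut near slot
```

```text
22 -1 400 37.38
22 1 416 37.41
35 -1 514 37.41
35 1 508 37.46
50 -1 554 37.49
50 1 549 37.45
65 -1 599 37.4
65 1 602 37.45
-18 528 81.43
-8 582 81.34
2 505 81.42
10 559 81.26
y -5.5 406 81.38
y -3 465 81.35
y 0 509 81.4
y 3 403 81.43
```

>>> {"method": "send_rows", "body": {
  "rows": [
    {"slide": [0,-0.3,-0.5],"spin": 0,"gripper": 0},
    {"slide": [0,0,0],"spin": 0,"gripper": 0},
    {"slide": [0,0,0],"spin": 0,"gripper": 0}
  ]
}}

```text
clock: 16.5
tool_pos: [599.3, -193.9, 46.9]
tcp_rot: [-0.682, 0.731, 0.001, -0.001]
ft_force: [-2.7, 0.4, 4.5]
finger_gap: 13.4
finger_force: 59.4
```

>>> {"method": "send_rows", "body": {
  "rows": [
    {"slide": [0,0,-0.5],"spin": 0,"gripper": 0},
    {"slide": [0,0,0],"spin": 0,"gripper": 0},
    {"slide": [0,0,0],"spin": 0,"gripper": 0}
  ]
}}

```text
clock: 16.8
tool_pos: [599.5, -193.9, 47.5]
tcp_rot: [-0.682, 0.731, 0.0, -0.0]
ft_force: [-4.5, -0.3, 3.5]
finger_gap: 13.2
finger_force: 59.4
```

```bash
python3 n.py
```

```text
tcp [ 599.6 -193.9   47.5] yawy 175.98 slide [-0.1  0.3  4.5] spin -0.004 (world deg 0.2) clk 16.85 q6 -0.07 F [-3.4  0.5  2.8] gap 13.4 59.3
[ 0.11  1.21 -0.01]
grip tool [[-20.2, -11.7, -44.6], [4.3, 0.1, -35.0], [18.9, 11.6, -30.3]] world topz 82.5
23 slot mid(tool y) at 0: -0.20 angle deg -0.26
rack face tool x [ 93.4  93.6 100.5 109.5]
```

>>> {"method": "send_rows", "body": {
  "rows": [
    {"slide": [0,0.6,-0.3],"spin": 0.004,"gripper": 0},
    {"slide": [0,0,0],"spin": 0,"gripper": 0},
    {"slide": [0,0,0],"spin": 0,"gripper": 0}
  ]
}}

```text
clock: 17.15
tool_pos: [599.5, -193.8, 47.5]
tcp_rot: [-0.68, 0.733, -0.0, 0.0]
ft_force: [0.9, -2.0, -2.2]
finger_gap: 13.1
finger_force: 58.6
```

>>> {"method": "send_rows", "body": {
  "rows": [
    {"slide": [0,0,-0.3],"spin": 0,"gripper": 0},
    {"slide": [0,0,0],"spin": 0,"gripper": 0},
    {"slide": [0,0,0],"spin": 0,"gripper": 0}
  ]
}}

```text
clock: 17.45
tool_pos: [599.4, -193.8, 47.6]
tcp_rot: [-0.68, 0.733, 0.0, 0.0]
ft_force: [4.5, -4.6, -7.0]
finger_gap: 13.2
finger_force: 58.4
```

```bash
python3 n.py
```

```text
tcp [ 599.4 -193.8   47.6] yawy 175.75 slide [0.  0.1 4.6] spin -0.008 (world deg 0.4) clk 17.5 q6 -0.08 F [ 4.6 -3.6 -6.9] gap 13.4 58.4
[-1.21 -1.5   0.02]
grip tool [[-20.5, -11.6, -44.7], [4.4, 0.1, -35.0], [18.8, 11.6, -30.3]] world topz 82.6
23 slot mid(tool y) at 0: -0.39 angle deg -0.42
rack face tool x [ 93.4  93.7 101.2 108.4]
```

The keeper is caught: its top is 45 mm above the rail, and Fz swings sharply the other way when I lift. I'll unload the arm before sliding.

>>> {"method": "send_rows", "body": {
  "rows": [
    {"slide": [0,-0.4,0.35],"spin": -0.007,"gripper": 0},
    {"slide": [0,0,0],"spin": 0,"gripper": 0},
    {"slide": [0,0,0],"spin": 0,"gripper": 0}
  ]
}}

```text
clock: 17.8
tool_pos: [599.4, -193.8, 47.6]
tcp_rot: [-0.683, 0.73, 0.0, -0.0]
ft_force: [2.4, -3.7, -6.1]
finger_gap: 13.5
finger_force: 58.6
```

```bash
python3 n.py
```

```text
tcp [ 599.4 -193.8   47.6] yawy 176.15 slide [0.  0.1 4.6] spin -0.001 (world deg 0.0) clk 17.85 q6 -0.07 F [ 2.4 -2.6 -5.6] gap 13.0 58.6
[-1.06 -0.75 -0.03]
grip tool [[-20.3, -11.7, -44.6], [4.5, 0.1, -35.0], [18.8, 11.6, -30.3]] world topz 82.6
23 slot mid(tool y) at 0: -0.34 angle deg -0.02
rack face tool x [ 93.5  93.7 101.4 108.7]
```

>>> {"method": "send_rows", "body": {
  "rows": [
    {"slide": [1,-0.3,0.4],"spin": 0,"gripper": 0},
    {"slide": [2,0,0],"spin": 0,"gripper": 0},
    {"slide": [3,0,0],"spin": 0,"gripper": 0},
    {"slide": [4,0,0],"spin": 0,"gripper": 0},
    {"slide": [3,0,0],"spin": 0,"gripper": 0},
    {"slide": [2,0,0],"spin": 0,"gripper": 0}
  ]
}}

```text
clock: 18.45
tool_pos: [599.2, -207.0, 47.5]
tcp_rot: [-0.683, 0.73, 0.001, 0.001]
ft_force: [0.1, 6.3, -2.6]
finger_gap: 13.3
finger_force: 59.3
```

```bash
python3 n.py
```

```text
tcp [ 599.2 -207.2   47.6] yawy 176.20 slide [-13.4   0.8   4.6] spin 0.0 (world deg -0.0) clk 18.5 q6 -0.05 F [ 0.7  3.9 -3.1] gap 13.0 59.2
[ 1.9  -0.09  0.02]
grip tool [[-20.3, -11.6, -44.7], [4.0, 0.1, -35.0], [18.5, 11.7, -30.3]] world topz 82.6
23 slot mid(tool y) at 0: 0.30 angle deg 0.03
rack face tool x [ 80.2  80.7 106.6 109.9]
```

>>> {"method": "send_rows", "body": {
  "rows": [
    {"slide": [2,0.2,0],"spin": 0,"gripper": 0},
    {"slide": [4,0,0.1],"spin": 0,"gripper": 0},
    {"slide": [4,0,0],"spin": 0,"gripper": 0},
    {"slide": [4,0,0],"spin": 0,"gripper": 0},
    {"slide": [4,0,0],"spin": 0,"gripper": 0},
    {"slide": [4,0,0],"spin": 0,"gripper": 0},
    {"slide": [3,0,0],"spin": 0,"gripper": 0},
    {"slide": [2,0,0],"spin": 0,"gripper": 0}
  ]
}}

```text
clock: 19.3
tool_pos: [597.3, -234.0, 47.6]
tcp_rot: [-0.683, 0.73, 0.001, 0.001]
ft_force: [-0.6, 5.3, -2.6]
finger_gap: 13.3
finger_force: 59.2
```

```bash
python3 n.py
```

```text
tcp [ 597.3 -234.2   47.6] yawy 176.20 slide [-40.5   0.7   4.7] spin 0.0 (world deg -0.0) clk 19.35 q6 -0.0 F [ 0.9  5.  -1.5] gap 13.3 59.2
[ 1.87 -0.16 -0.06]
grip tool [[-20.4, -11.7, -44.7], [4.0, 0.1, -34.9], [18.5, 11.7, -30.4]] world topz 82.5
16 slot mid(tool y) at 0: 0.13 angle deg -0.04
rack face tool x [53.1 91.  93.2 93.2]
```

>>> {"method": "send_rows", "body": {
  "rows": [
    {"slide": [2,0.1,0],"spin": 0,"gripper": 0},
    {"slide": [4,0,0],"spin": 0,"gripper": 0},
    {"slide": [4,0,0],"spin": 0,"gripper": 0},
    {"slide": [4,0,0],"spin": 0,"gripper": 0},
    {"slide": [4,0,0],"spin": 0,"gripper": 0},
    {"slide": [4,0,0],"spin": 0,"gripper": 0},
    {"slide": [3,0,0],"spin": 0,"gripper": 0},
    {"slide": [2,0,0],"spin": 0,"gripper": 0}
  ]
}}

```text
clock: 20.15
tool_pos: [595.4, -260.9, 47.5]
tcp_rot: [-0.683, 0.73, 0.001, 0.001]
ft_force: [0.3, 6.5, -1.4]
finger_gap: 13.2
finger_force: 59.2
```

>>> {"method": "send_rows", "body": {
  "rows": [
    {"slide": [1,0,0],"spin": 0,"gripper": 0},
    {"slide": [1,0,0],"spin": 0,"gripper": 0},
    {"slide": [1,0,0],"spin": 0,"gripper": 0},
    {"slide": [0.7,0,0],"spin": 0,"gripper": 0}
  ]
}}

```text
clock: 20.55
tool_pos: [595.2, -264.5, 47.6]
tcp_rot: [-0.683, 0.73, 0.001, 0.001]
ft_force: [1.3, 6.6, -1.9]
finger_gap: 13.3
finger_force: 59.2
```

```bash
python3 n.py
```

```text
tcp [ 595.2 -264.5   47.6] yawy 176.22 slide [-70.8   0.6   4.7] spin 0.0 (world deg -0.0) clk 20.6 q6 0.05 F [ 0.5  4.9 -2.1] gap 13.4 59.2
[ 2.11 -0.13 -0.04]
grip tool [[-20.3, -11.6, -44.7], [4.4, 0.1, -35.0], [23.6, 11.6, -30.2]] world topz 82.6
7 slot mid(tool y) at 0: 0.21 angle deg 0.08
rack face tool x [ 5.7 18.  62.8 62.9]
```

Friction is steady at about 5-6 N, with roughly 3 mm left to go. I'll creep forward in 0.5 mm rows and stop when the force rises.

>>> {"method": "send_rows", "body": {
  "rows": [
    {"slide": [0.6,0,0],"spin": 0,"gripper": 0},
    {"slide": [0.6,0,0],"spin": 0,"gripper": 0},
    {"slide": [0.6,0,0],"spin": 0,"gripper": 0}
  ]
}}

```text
clock: 20.9
tool_pos: [595.1, -266.2, 47.6]
tcp_rot: [-0.683, 0.73, 0.001, 0.001]
ft_force: [0.2, 6.0, -1.4]
finger_gap: 13.2
finger_force: 59.2
```

>>> {"method": "send_rows", "body": {
  "rows": [
    {"slide": [0.5,0,0],"spin": 0,"gripper": 0},
    {"slide": [0.5,0,0],"spin": 0,"gripper": 0}
  ]
}}

```text
clock: 21.1
tool_pos: [595.0, -267.2, 47.6]
tcp_rot: [-0.683, 0.73, 0.001, 0.001]
ft_force: [0.8, 5.6, -2.2]
finger_gap: 13.4
finger_force: 59.2
```

>>> {"method": "send_rows", "body": {
  "rows": [
    {"slide": [0.5,0,0],"spin": 0,"gripper": 0},
    {"slide": [0,0,0],"spin": 0,"gripper": 0}
  ]
}}

```text
clock: 21.3
tool_pos: [595.0, -267.8, 47.6]
tcp_rot: [-0.683, 0.73, 0.001, 0.001]
ft_force: [1.3, 6.0, -2.0]
finger_gap: 13.4
finger_force: 59.2
```

>>> {"method": "send_rows", "body": {
  "rows": [
    {"slide": [0.5,0,0],"spin": 0,"gripper": 0},
    {"slide": [0,0,0],"spin": 0,"gripper": 0}
  ]
}}

```text
clock: 21.5
tool_pos: [594.9, -268.2, 47.5]
tcp_rot: [-0.683, 0.73, 0.001, 0.001]
ft_force: [0.1, 6.3, -1.9]
finger_gap: 13.2
finger_force: 59.2
```

>>> {"method": "send_rows", "body": {
  "rows": [
    {"slide": [0.5,0,0],"spin": 0,"gripper": 0},
    {"slide": [0,0,0],"spin": 0,"gripper": 0}
  ]
}}

```text
clock: 21.7
tool_pos: [594.9, -268.8, 47.6]
tcp_rot: [-0.683, 0.73, 0.001, 0.001]
ft_force: [-0.6, 7.1, -1.0]
finger_gap: 13.6
finger_force: 59.2
```

>>> {"method": "send_rows", "body": {
  "rows": [
    {"slide": [0.5,0,0],"spin": 0,"gripper": 0},
    {"slide": [0,0,0],"spin": 0,"gripper": 0}
  ]
}}

```text
clock: 21.9
tool_pos: [594.9, -269.0, 47.6]
tcp_rot: [-0.683, 0.73, 0.001, 0.001]
ft_force: [1.1, 6.9, -2.0]
finger_gap: 13.6
finger_force: 59.2
```

>>> {"method": "send_rows", "body": {
  "rows": [
    {"slide": [0.4,0,0],"spin": 0,"gripper": 0},
    {"slide": [0,0,0],"spin": 0,"gripper": 0}
  ]
}}

```text
clock: 22.1
tool_pos: [594.9, -269.1, 47.5]
tcp_rot: [-0.683, 0.73, 0.001, 0.001]
ft_force: [-0.3, 8.0, -1.3]
finger_gap: 13.3
finger_force: 59.3
```

>>> {"method": "send_rows", "body": {
  "rows": [
    {"slide": [0.4,0,0],"spin": 0,"gripper": 0},
    {"slide": [0,0,0],"spin": 0,"gripper": 0}
  ]
}}

```text
clock: 22.3
tool_pos: [594.9, -269.1, 47.5]
tcp_rot: [-0.684, 0.73, 0.001, 0.001]
ft_force: [-0.2, 9.6, 0.3]
finger_gap: 13.1
finger_force: 59.4
```

Contact is at y=-269, and the force is rising without further motion. One small further push, then I'll release.

>>> {"method": "send_rows", "body": {
  "rows": [
    {"slide": [0.3,0,0],"spin": 0,"gripper": 0},
    {"slide": [0,0,0],"spin": 0,"gripper": 0},
    {"slide": [0,0,0],"spin": 0,"gripper": 0}
  ]
}}

```text
clock: 22.6
tool_pos: [594.9, -269.1, 47.6]
tcp_rot: [-0.684, 0.73, 0.002, 0.002]
ft_force: [0.2, 11.3, -0.3]
finger_gap: 13.3
finger_force: 59.5
```

>>> {"method": "send_rows", "body": {
  "rows": [
    {"slide": [0,0,0],"spin": 0,"gripper": 0.3},
    {"slide": [0,0,0],"spin": 0,"gripper": 0.5},
    {"slide": [0,0,0],"spin": 0,"gripper": 0.6},
    {"slide": [0,0,0],"spin": 0,"gripper": 0.6},
    {"slide": [0,0,0],"spin": 0,"gripper": 0.6},
    {"slide": [0,0,0],"spin": 0,"gripper": 0.6}
  ]
}}

```text
clock: 23.2
tool_pos: [594.4, -272.4, 47.6]
tcp_rot: [-0.683, 0.73, 0.0, -0.0]
ft_force: [-0.6, -0.2, 0.0]
finger_gap: 51.2
finger_force: 0.0
```

Run:
```python
from h import *
w=cap('wrist');go([595,-269,120],-3.8)
P=cloud(w);z=P[...,2];p,R=T();t=R.inv().apply(P.reshape(-1,3)-p).reshape(P.shape)
m=(abs(t[...,0])<24)&(abs(t[...,1])<12)&(z>80.9)&(z<86)
print('grip tool',np.percentile(t[m],[.5,50,99.5],axis=0).round(1).tolist(),m.sum(),np.median(z[m]))
```

```text
tcp [ 594.3 -272.4   47.5] yawy 176.15 slide [ -3.4  -0.4 -72.5] spin -0.001 (world deg 0.0) clk 23.25 q6 0.06 F [ 0.2  1.4 -0.8] gap 51.4 0.0
grip tool [[-23.4, -11.0, -36.3], [4.0, -0.1, -34.9], [23.9, 11.1, -33.5]] 3594 82.40041730102912
```

>>> {"method": "send_rows", "body": {
  "rows": [
    {"slide": [0,0,-5],"spin": 0,"gripper": 0.6},
    {"slide": [0,0,-15],"spin": 0,"gripper": 0.6},
    {"slide": [0,0,-25],"spin": 0,"gripper": 0.6},
    {"slide": [0,0,-25],"spin": 0,"gripper": 0.6},
    {"slide": [0,0,-25],"spin": 0,"gripper": 0.6},
    {"slide": [0,0,-20],"spin": 0,"gripper": 0.6},
    {"slide": [-20,0,-10],"spin": 0,"gripper": 0.6},
    {"slide": [-25,0,0],"spin": 0,"gripper": 0.6},
    {"slide": [-15,0,0],"spin": 0,"gripper": 0.6},
    {"slide": [0,0,0],"spin": 0,"gripper": 0.6}
  ]
}}

```text
clock: 24.25
tool_pos: [598.8, -210.7, 173.5]
tcp_rot: [-0.684, 0.73, -0.0, 0.0]
ft_force: [1.0, 0.2, 0.5]
finger_gap: 51.2
finger_force: 0.0
```

Run:
```python
from h import *
w=cap('wrist');cv2.imwrite('pics/h.png',w['image']);go([595,-269,120],-3.8)
P=cloud(w);z=P[...,2];u=Ro.from_euler('z',-86.2+0,degrees=True).apply(P.reshape(-1,3)-[594.9,-269.1,0]).reshape(P.shape) # u0 along rail(+y), u1 across
m=(abs(u[...,0])<26)&(abs(u[...,1])<9)&(z>80)&(z<86)&(u[...,0]>-19.5)
print('grip',np.percentile(u[m],[.5,50,99.5],axis=0).round(1).tolist())
r=(z>55)&(z<76)&(abs(abs(u[...,1])-20)<8)&(u[...,0]<-10);print('rack face',np.percentile(u[r][:,0],[50,90,98]).round(1))
```

```text
tcp [ 598.6 -211.6  173.2] yawy 176.26 slide [57.5 -0.1 53.2] spin 0.001 (world deg -0.1) clk 24.3 q6 -0.04 F [-0.2  0.8  0.1] gap 51.2 0.0
grip [[-17.7, -6.5, 80.2], [0.6, -0.0, 82.4], [21.5, 6.9, 84.1]]
rack face [-18.4 -18.4 -18.4]
```

View pics/h.png

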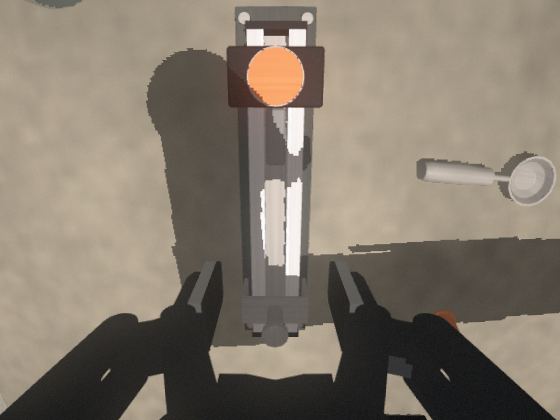

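The keeper stands along the rail at (280,120), touching the rack's face at row 107. It is still at the caught height, with its top at z=82.4.

```bash
python3 -c "
from workcell import env
print(env.close_job())"
```

```text
the job is handed in; nothing more can be done
None
```

The keeper is caught in the rail and bears on the capsule rack with an estimated 5 N or so of push; it has been released with the gripper clear, and the job was handed in at about 24 s (no verdict was returned).

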